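Press the joint pegs home in order

TASK

The frame has been dry-fitted and its pegs stand proud at the corners: with closed fingertips press the large round-headed peg gently down until it is fully home, then the square-headed one, then the oblong one. Leave the small round peg standing as it is, do not pull any peg up or push hard, and leave the jar, tools and other things around the frame where they are.

Things in the scene. Friction and masses are not known exactly. Their poses are not given: they have to be found in the camera images.
- frame: The dry-fitted rectangular frame of pale timber lying flat, fixed to the bench: 210 mm (its x) by 280 mm (its y), timbers 60 mm wide and 30 mm thick, an open middle 90 by 160 mm; round steel bench dogs 24 mm high stand against its outer edges. Origin: centre of its underside, on the bench. At each corner, at x = +/-75 mm, y = +/-110 mm of the frame, stands one dark wooden peg; which peg is at which corner varies.
- round_peg_top (a point): Centre of the top face of the dark wooden peg with the large round head, 46 mm across; heads are 12 mm thick with a flat top; z axis up. The top is 42 mm above the bench when home, 50 to 54 mm at the start.
- round_peg (a joint): Slide of the peg with the large round head, 46 mm across. It slides straight down in its hole and stays where it is left (rubs with about 3 N). Value in m, growing downwards: 0.012 = fully home, head down on the timber, where it stops firmly (it gives about 1 mm); it starts standing 8 to 12 mm proud (value 0.000 to 0.004); negative = pulled out further.
- square_peg_top (a point): Centre of the top face of the dark wooden peg with the square head, 40 by 40 mm; heads are 12 mm thick with a flat top; z axis up. The top is 42 mm above the bench when home, 50 to 54 mm at the start.
- square_peg (a joint): Slide of the peg with the square head, 40 by 40 mm. It slides straight down in its hole and stays where it is left (rubs with about 3 N). Value in m, growing downwards: 0.012 = fully home, head down on the timber, where it stops firmly (it gives about 1 mm); it starts standing 8 to 12 mm proud (value 0.000 to 0.004); negative = pulled out further.
- oblong_peg_top (a point): Centre of the top face of the dark wooden peg with the oblong head, 60 by 20 mm, long side along the frame's y; heads are 12 mm thick with a flat top; z axis up. The top is 42 mm above the bench when home, 50 to 54 mm at the start.
- oblong_peg (a joint): Slide of the peg with the oblong head, 60 by 20 mm, long side along the frame's y. It slides straight down in its hole and stays where it is left (rubs with about 3 N). Value in m, growing downwards: 0.012 = fully home, head down on the timber, where it stops firmly (it gives about 1 mm); it starts standing 8 to 12 mm proud (value 0.000 to 0.004); negative = pulled out further.
- small_peg_top (a point): Centre of the top face of the dark wooden peg with the small round head, 18 mm across; heads are 12 mm thick with a flat top; z axis up. The top is 42 mm above the bench when home, 50 to 54 mm at the start.
- small_peg (a joint): Slide of the peg with the small round head, 18 mm across. It slides straight down in its hole and stays where it is left (rubs with about 3 N). Value in m, growing downwards: 0.012 = fully home, head down on the timber, where it stops firmly (it gives about 1 mm); it starts standing 8 to 12 mm proud (value 0.000 to 0.004); negative = pulled out further.
- glue_jar: Closed glue jar, 44 mm across, 75 mm high, standing in the frame's open middle. Loose; not part of the job. Origin on its underside.
- offcut: Pale wooden offcut, 45 by 30 by 22 mm, lying in the frame's open middle. Loose; not part of the job. Origin on its underside.
- spray_can: Closed metal can, pale with a grey top, 54 mm across, 170 mm high, standing beyond the frame on the robot's right. Loose; not part of the job. Origin on its underside.
- chisel: Wood chisel, 255 mm long, 28 mm high, lying on the robot's right; origin near its middle. Loose; not part of the job. Origin on its underside.
- mallet: Wooden mallet, about 320 mm long, head 140 mm wide and 60 mm high, lying on the robot's left; origin near the handle's head end. Loose; not part of the job. Origin on its underside.
- tape_measure: Tape measure, 70 by 66 by 34 mm, on the robot's left. Loose; not part of the job. Origin on its underside.
- pencil: Flat carpenter's pencil, 170 by 13 by 8 mm, lying beyond the frame. Loose; not part of the job. Origin on its underside.

How it is judged:
On the way, in this order (a step that is already met when the one before it is completed fails the run):
1. the large round peg is home, the others not (value of joint round_peg above 0.01 m and not (value of joint square_peg above 0.01 m) and not (value of joint oblong_peg above 0.01 m)), for 0.1 s.
2. then the square peg is home, the oblong one not (value of joint each of round_peg, square_peg above 0.01 m and not (value of joint oblong_peg above 0.01 m)), for 0.1 s.
3. then the oblong peg is home (value of joint each of round_peg, square_peg, oblong_peg above 0.01 m), for 0.1 s.
At the end, for the whole second after the job is handed in: The round, square and oblong pegs are all home (head within 2 mm of the timber), the small peg is within 3 mm of where it stood, and every loose thing is within 30 mm of where it lay (all of step 3 and distance of small_peg_top from where it was at the start of the episode below 0.003 m and distance of each of glue_jar, offcut, spray_can, chisel, mallet, tape_measure, pencil from where it was at the start of the episode below 0.03 m); the robot touches nothing.
It fails at once if a peg is moved before the one ahead of it in the order is home ((distance of square_peg_top from where it was at the start of the episode above 0.003 m and not (value of joint round_peg above 0.01 m)) or (distance of oblong_peg_top from where it was at the start of the episode above 0.003 m and not (value of joint square_peg above 0.01 m))).
It fails at once if the small round peg is moved by more than 3 mm (not (distance of small_peg_top from where it was at the start of the episode below 0.003 m)).
It fails at once if a peg is pulled up, more than 3 mm above its highest start (value of joint any of round_peg, square_peg, oblong_peg, small_peg below -0.003 m).
It fails at once if a peg or the frame is pressed with more than 35 N (contact force between the fingers and round_peg above 35 N or contact force between the fingers and square_peg above 35 N or contact force between the fingers and oblong_peg above 35 N or contact force between the fingers and small_peg above 35 N or contact force between the fingers and frame above 35 N).
It fails at once if a loose thing is carried off or pushed more than 30 mm (distance of any of glue_jar, offcut, spray_can, chisel, mallet, tape_measure, pencil from where it was at the start of the episode above 0.03 m).
It also fails if it takes over 45 s, if anything falls off the work surface, if the arm or the gripper's body presses on something with over 40 N, if the wrist force passes 120 N, or if a joint passes its speed limit or range.

ROBOT

A 6-joint arm with a two-finger parallel gripper is mounted at the origin on the work surface. World frame = base frame: x ahead of the robot, y to its left, z up, the work surface at z = 0. Lengths are in m, angles in rad, forces in N, time in s.
With the tool pointing down it reaches from about 0.375 to 0.9 m from the base axis. Payload 3.1 kg.
Tool frame: the origin (TCP) lies midway between the tips of the shut fingers; the grasp point (between the pads) lies 19 mm behind it; z points along the fingers, y is the direction in which the jaws open and shut (so a half turn about z gives the same grasp; the last joint's range is limited). The gripper opens to 85 mm and grips with 20 to 120 N. Pads are 22 mm wide; open, the fingers measure 114 mm over their backs; the gripper's body (76 mm by 85 mm) begins 54 mm behind the grasp point. The pads swing forward as they close: fully open they stand 13 mm farther back than shut.
Start: joints at [-0.178, 0.527, 1.433, -0, 1.181, -0.178], TCP at [0.625, 0, 0.231] pointing down, gripper open.
Joint ranges: [-3.08, 3.08], [-0.75, 2.2], [0.22, 2.44], [-1.43, 4.57], [0, 2.65], [-2.85, 2.85]. Speed limits (rad/s): [2.79, 2.79, 3.14, 3.14, 3.14, 3.14].

INTERFACE

Orientations are given as a unit quaternion [x, y, z, w].
In Python, from station import manip gives the robot as it stands.
- The arm moves only by the tool servo_tool, never from a script. Its argument "motion" is a list of rows, each a list of 7 numbers: the shift along the tool's x, y, z in mm, then the turn, a rotation vector about the tool's x, y, z in rad, then the opening, from -1 (shut) to 1 (fully open), so that 0 is half open. In form: [[x, y, z, rx, ry, rz, hand], ...]. A call has 1 to 12 rows; each row shifts and turns the pose as measured when the row begins, along the tool's axes as they then stand; what a row does not reach is not made up. A row lasts 1/12 s, in which the tool goes at most 41.7 mm and 7.16 degrees, less where a joint would pass 70% of its speed; a pose out of reach is approached as far as the arm can. A call with a gripper value outside its range is refused whole. The fingers move at their own pace and stop on an object; "grip_force" is the grip in N (left out, the last holds). Time passes only in rows, so rows that do not move let the fingers close. It gives the time, the measured TCP pose, the force and the opening at its end, in the units of the state.
- manip.sense(): the state, without advancing time (a new reading comes with each control period).
- manip.snapshot(name): name is "scene" or "side" or "wrist"; returns a dict with "frame" (420x560x3 uint8, red, green, blue), "mtx" (3x3 intrinsics, pixels), "world_from_camera" (4x4, takes a point from camera to world coordinates). Camera axes: x right, y up, looking along -z (the intrinsics and any distortion apply to the point x, -y, -z); pixel columns grow to the right and rows downward; lengths in m; the calibration is good to about 2 mm. A picture is of the moment at which its call begins. There is no depth.
- manip.sign_off(): hands the job in, once; it reports no verdict.
The state is a dict: "t": time; "q": joint angles; "qd": joint speeds; "tau": joint torques, N m; "tcp_pos": TCP position; "tool_rot": TCP orientation; "force": force on the tool from outside, world axes, zero at the start; "ft_torque": the same for the moment, N m; "finger_gap": opening from 0.0 (shut) to 1.0 (fully open).
Only numpy, scipy, OpenCV 4.12 (cv2) and the standard library are available. Lean on these libraries where they do the work, as an engineer would, in place of code of your own. Each camera call takes 0.05 s, during which the arm holds its last target.

## Working session

There is one attempt and no reset: what is moved stays moved. The work goes in short steps, Python scripts to look and compute and a tool call to move; the robot and the scene stay as the last step left them, time stands still between calls to the robot, and variables do not carry over. Pictures are saved under pics/ and viewed, and the job is handed in when it is done.

Besides the shell and the picture viewer there is one more tool, called after "Call:" as name(argument=value, ...) on one line, values as JSON. servo_tool: Moves the arm, as the interface text tells. Its arguments: {"type":"object","properties":{"motion":{"type":"array"},"grip_force":{"type":"number"}},"required":["motion"]}

```bash
mkdir -p pics
python3 - <<'E'
from station import manip
import cv2
s=manip.sense(); print(s)
for n in("scene","side","wrist"):
    d=manip.snapshot(n); cv2.imwrite(f"pics/{n}0.png",d["frame"][:,:,::-1])
    import pickle; pickle.dump(d,open(f"{n}0.pkl","wb")); print(n,d["mtx"],d["world_from_camera"],d.keys())
E
```

```text
{'t': 0.0, 'q': array([-1.78517291e-01,  5.28491431e-01,  1.43391435e+00, -4.92619185e-06,
        1.18141117e+00, -1.78509176e-01]), 'qd': array([ 0.0009801 ,  0.00070443, -0.00117695, -0.00063696, -0.00106255,
        0.00070555]), 'tau': array([ 2.50220628e-04, -4.42344439e+01, -1.78024775e+01, -2.06930472e-04,
        8.36740597e-03,  2.24214921e-05]), 'tcp_pos': array([6.24272691e-01, 1.48517371e-04, 2.30314278e-01]), 'tool_rot': array([ 7.07108550e-01,  7.07104138e-01, -6.36141103e-04, -9.12250350e-04]), 'force': array([ 0.48373984,  0.36884752, -0.2357866 ]), 'ft_torque': array([-0.01345512,  0.00958556,  0.0188184 ]), 'finger_gap': 1.0024240699340285}
scene [[446.09302687   0.         284.11952384]
 [  0.         446.09302687 213.35762596]
 [  0.           0.           1.        ]] [[ 0.76807407 -0.47000295  0.43492465  1.15509096]
 [ 0.64029057  0.5737519  -0.51072179 -0.66881452]
 [-0.0094981   0.67075031  0.74162241  1.0241037 ]
 [ 0.          0.          0.          1.        ]] dict_keys(['frame', 'mtx', 'world_from_camera'])
side [[388.67297937   0.         279.0907553 ]
 [  0.         388.67297937 210.33662138]
 [  0.           0.           1.        ]] [[ 0.76580716  0.45758981 -0.45183068  0.15578968]
 [-0.64274874  0.52243694 -0.56029787 -0.50744803]
 [-0.02033355  0.71949372  0.69420122  0.71123803]
 [ 0.          0.          0.          1.        ]] dict_keys(['frame', 'mtx', 'world_from_camera'])
wrist [[369.69103056   0.         279.54482232]
 [  0.         369.69103056 205.55540462]
 [  0.           0.           1.        ]] [[ 0.9999963  -0.00175316  0.00208196  0.6247528 ]
 [ 0.00100971  0.9492922   0.31439355  0.08077137]
 [-0.00252757 -0.31439029  0.94929045  0.37258262]
 [ 0.          0.          0.          1.        ]] dict_keys(['frame', 'mtx', 'world_from_camera'])
```

View pics/scene0.png

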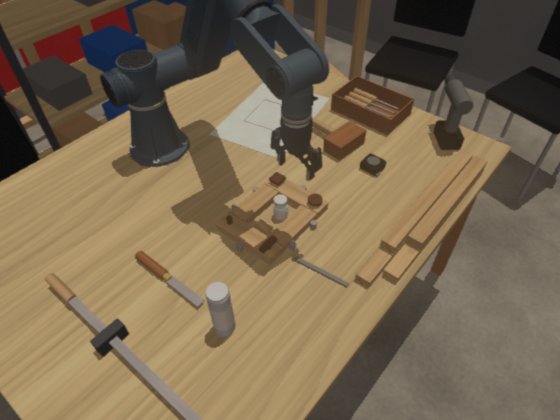

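View pics/side0.png

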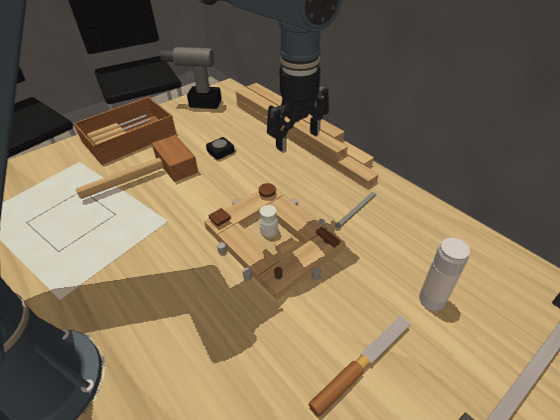

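View pics/wrist0.png

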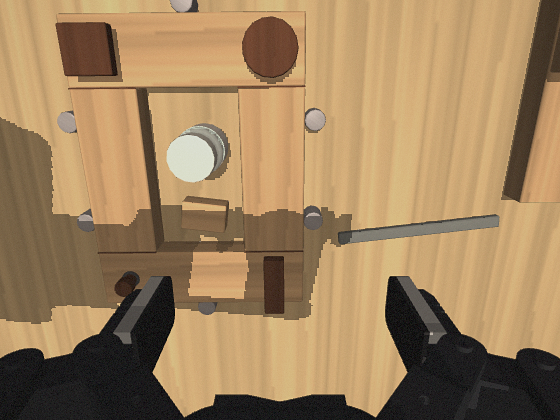

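```bash
cat > h.py <<'E'
import numpy as np, cv2, pickle
def cast(d,u,v,z):
    K=d["mtx"];T=d["world_from_camera"]
    r=np.linalg.inv(K)@np.array([u,v,1.]); r=T[:3,:3]@np.array([r[0],-r[1],-r[2]])
    o=T[:3,3]; return o+r*(z-o[2])/r[2]
def proj(d,p):
    T=d["world_from_camera"];c=T[:3,:3].T@(np.array(p)-T[:3,3]);c=d["mtx"]@np.array([c[0],-c[1],-c[2]]);return c[:2]/c[2]
def darkblobs(d,roi,amin=60,vmax=115):
    f=d["frame"];hsv=cv2.cvtColor(f,cv2.COLOR_RGB2HSV)
    # dark reddish brown
    m=((hsv[...,2]<vmax)&(hsv[...,1]>120)&((hsv[...,0]<10)|(hsv[...,0]>170))).astype(np.uint8)
    z=np.zeros_like(m);x0,y0,x1,y1=roi;z[y0:y1,x0:x1]=1;m&=z
    m=cv2.morphologyEx(m,cv2.MORPH_OPEN,np.ones((3,3),np.uint8))
    n,l,s,c=cv2.connectedComponentsWithStats(m)
    return m,[(s[i],c[i],cv2.minAreaRect(cv2.findContours((l==i).astype(np.uint8),0,2)[0][0])) for i in range(1,n) if s[i][4]>amin]
E
python3 - <<'E'
from h import *
for n,roi in(("wrist",(40,5,340,320)),("side",(195,170,350,290)),("scene",(210,165,335,260))):
    d=pickle.load(open(n+"0.pkl","rb"))
    m,b=darkblobs(d,roi,20); cv2.imwrite(f"pics/m_{n}.png",m*255)
    for s,c,r in b: print(n,s,c.round(1),np.round(r[0],1),np.round(r[1],1),round(r[2],1),cast(d,*r[0],.052).round(4))
    f=d["frame"]
    for p in ((118,285),(127,280),(270,285),(270,40),(85,40)) if n=="wrist" else (): print(p,f[p[1],p[0]],cv2.cvtColor(f[p[1]:p[1]+1,p[0]:p[0]+1],cv2.COLOR_RGB2HSV))
d=pickle.load(open("wrist0.pkl","rb"))["frame"][:,:,::-1]
cv2.imwrite("pics/crop.png",cv2.resize(d[0:330,40:360],None,fx=1.8,fy=1.8,interpolation=2))
E
```

```text
(118, 285) [53 35 28] [[[  8 120  53]]]
(127, 280) [50 37 28] [[[ 12 112  50]]]
(270, 285) [64 39 28] [[[  9 143  64]]]
(270, 40) [106  69  49] [[[ 11 137 106]]]
(85, 40) [101  65  46] [[[ 10 139 101]]]
```

View pics/crop.png

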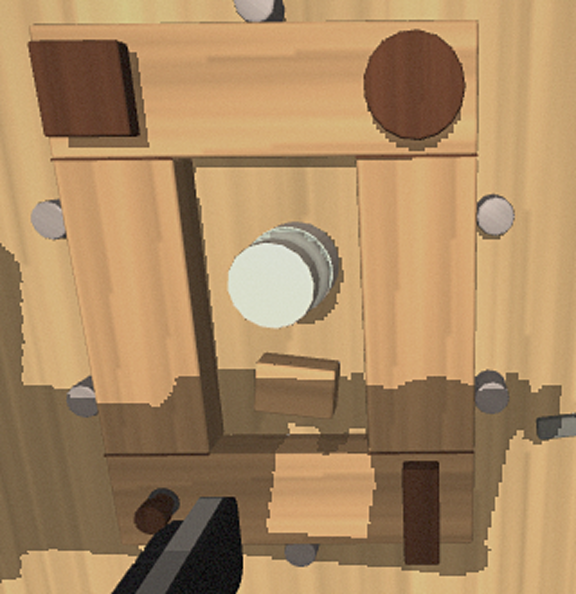

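View pics/m_wrist.png

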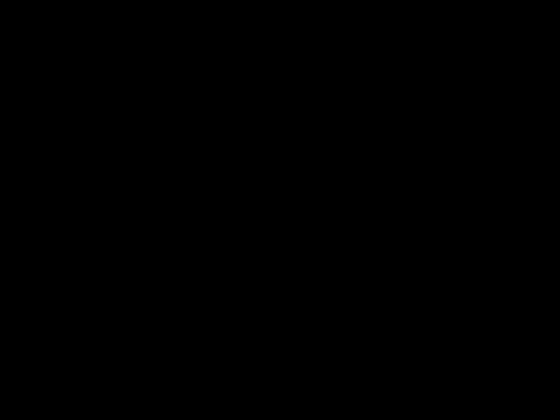

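The crop shows the heads clearly: square at about (85,48), round (270,46), oblong (274,285), small (124,285, partly shaded) in wrist pixels. The mask came out empty because the hue limit was too tight, so I'll loosen it.

```bash
sed -i 's/<10)|/<15)|/; s/>120)&/>95)\&/' h.py
python3 - <<'E'
from h import *
for n,roi,vm in(("wrist",(40,5,340,320),125),("side",(195,170,350,290),125),("scene",(210,165,335,260),125)):
    d=pickle.load(open(n+"0.pkl","rb"))
    m,b=darkblobs(d,roi,20,vm); cv2.imwrite(f"pics/m_{n}2.png",m*255)
    for s,c,r in b:
        print(n,s,c.round(1),np.round(r[0],1),np.round(r[1],1),round(r[2],1),cast(d,*r[0],.052).round(4))
E
```

```text
wrist [ 242   17   56   61 2680] [269.7  46.8] [269.5  47. ] [60. 55.] 90.0 [0.6159 0.1082 0.052 ]
wrist [  56   22   61   54 2679] [84.8 48.7] [85.7 49.1] [61.8 51.2] 79.8 [0.4684 0.1066 0.052 ]
wrist [ 263  256   21   58 1113] [273.4 284.7] [273.  284.5] [57. 20.] 90.0 [ 0.6177 -0.1072  0.052 ]
wrist [114 277  18  20 260] [123.1 286.8] [122.5 286.5] [19. 17.] 90.0 [ 0.4693 -0.1098  0.052 ]
side [259 184  17  14 187] [266.7 190.1] [267.  190.5] [13. 16.] 90.0 [0.6088 0.1017 0.052 ]
side [209 209  21  17 232] [219.3 217.1] [219.5 216.8] [14.7 17.8] 56.3 [0.4623 0.1021 0.052 ]
side [316 227  24  20 247] [327.7 236.6] [327.4 236.7] [26.3 10.2] 35.5 [ 0.612  -0.1139  0.052 ]
side [274 267   8  11  73] [277.7 271.6] [277.5 272. ] [10.  7.] 90.0 [ 0.4625 -0.1159  0.052 ]
scene [270 173  15  10 105] [276.9 177.8] [277.  177.5] [ 9. 14.] 90.0 [0.4694 0.104  0.052 ]
scene [308 194  14  11 122] [314.5 198.9] [314.5 199. ] [10. 13.] 90.0 [0.6186 0.1038 0.052 ]
scene [259 236  18  15 125] [267.6 243.3] [267.5 243.5] [ 7.1 19.8] 45.0 [ 0.6215 -0.115   0.052 ]
```

View pics/m_wrist2.png

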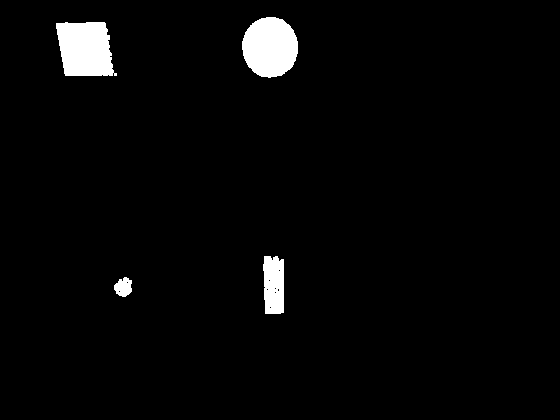

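Run:
```python
from h import *
for n,u,v in(("side",435,306),("scene",222,331)):
    d=pickle.load(open(n+"0.pkl","rb")); print(n,cast(d,u,v,0.0))
```

```text
side [ 0.67855165 -0.36682184  0.        ]
scene [ 0.68844002 -0.36706002  0.        ]
```

Call:
servo_tool(motion=[[9, -0.6, 5, 0, 0, 0, -1], [9, -0.6, 5, 0, 0, 0, -1], [9, -0.6, 8, 0, 0, 0, -1], [9, -0.6, 10, 0, 0, 0, -1], [9, -0.6, 12, 0, 0, 0, -1], [9, -0.6, 12, 0, 0, 0, -1], [9, -0.6, 12, 0, 0, 0, -1], [9, -0.6, 12, 0, 0, 0, -1], [9, -0.6, 12, 0, 0, 0, -1], [9, -0.6, 12, 0, 0, 0, -1], [9, -0.6, 12, 0, 0, 0, -1], [8, -0.6, 12, 0, 0, 0, -1]])

```text
t: 1.15
tcp_pos: [0.6122, 0.1215, 0.093]
tool_rot: [0.706, 0.708, -0.002, -0.003]
force: [0.4, -1.0, -0.0]
finger_gap: 0.003
```

Call:
servo_tool(motion=[[-6, 2, 0, 0, 0, 0, -1], [-5, 2, 0, 0, 0, 0, -1], [0, 0, 0, 0, 0, 0, -1], [0, 0, 0, 0, 0, 0, -1]])

```text
t: 1.48
tcp_pos: [0.6135, 0.1125, 0.0884]
tool_rot: [0.704, 0.71, -0.005, -0.006]
force: [-0.3, 0.2, 0.1]
finger_gap: 0.001
```

Run:
```python
from station import manip
from h import *
print({k:np.round(v,4) for k,v in manip.sense().items() if k in("t","tcp_pos","tool_rot","force")})
d=manip.snapshot("wrist");pickle.dump(d,open("wrist1.pkl","wb")); a=d["frame"]
m,b=darkblobs(d,(0,0,560,420),150,125)
for s,c,r in b: print(s,c.round(1),np.round(r[0],1),np.round(r[1],1),cast(d,*r[0],.052).round(4))
d=manip.snapshot("side");s=d["frame"][110:310,180:400]
cv2.imwrite("pics/a1.png",np.hstack([cv2.resize(a,(400,300)),cv2.resize(s,(330,300))])[:,:,::-1])
```

```text
{'t': np.float64(1.4833), 'tcp_pos': array([0.6135, 0.1125, 0.0884]), 'tool_rot': array([ 0.7045,  0.7097, -0.0046, -0.0056]), 'force': array([-0.343 ,  0.1926,  0.1287])}
[ 244  205   84   72 4352] [286.2 239.1] [286.1 239.1] [84.  69.2] [0.6165 0.1155 0.052 ]
[   0  208   57   74 3393] [ 23.2 246.7] [ 28.  244.5] [73. 56.] [0.479  0.1103 0.052 ]
```

View pics/a1.png

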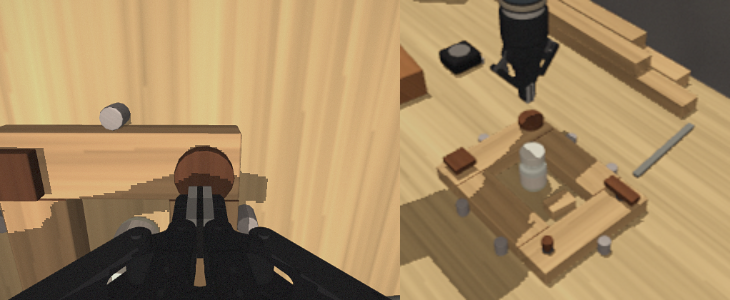

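The wrist picture shows the closed fingertips just below the centre of the round head (about (286,239) in full-size pixels). The side crop shows them above it.

Call:
servo_tool(motion=[[-3, 2, 4, 0, 0, 0, -1], [-2, 1, 6, 0, 0, 0, -1], [0, 0, 6, 0, 0, 0, -1], [0, 0, 4, 0, 0, 0, -1], [0, 0, 2, 0, 0, 0, -1], [0, 0, 0, 0, 0, 0, -1], [0, 0, 0, 0, 0, 0, -1]])

```text
t: 2.17
tcp_pos: [0.6184, 0.105, 0.0662]
tool_rot: [0.706, 0.709, -0.003, -0.004]
force: [0.4, 0.2, -1.1]
finger_gap: -0.002
```

Call:
servo_tool(motion=[[0, 0, 3, 0, 0, 0, -1], [0, 0, 3, 0, 0, 0, -1], [0, 0, 2, 0, 0, 0, -1], [0, 0, 1, 0, 0, 0, -1], [0, 0, 0, 0, 0, 0, -1]])

```text
t: 2.58
tcp_pos: [0.6183, 0.1055, 0.0564]
tool_rot: [0.705, 0.709, -0.003, -0.004]
force: [-0.3, -0.7, -0.2]
finger_gap: 0.0
```

Call:
servo_tool(motion=[[0, 0, 2, 0, 0, 0, -1], [0, 0, 1.5, 0, 0, 0, -1], [0, 0, 1.5, 0, 0, 0, -1], [0, 0, 1, 0, 0, 0, -1]])

```text
t: 2.92
tcp_pos: [0.6186, 0.1056, 0.0505]
tool_rot: [0.705, 0.709, -0.003, -0.004]
force: [0.4, 0.0, 2.1]
finger_gap: 0.001
```

Call:
servo_tool(motion=[[0, 0, 1.5, 0, 0, 0, -1], [0, 0, 1.5, 0, 0, 0, -1], [0, 0, 1, 0, 0, 0, -1]])

```text
t: 3.17
tcp_pos: [0.6185, 0.1056, 0.0471]
tool_rot: [0.705, 0.709, -0.003, -0.003]
force: [-0.1, 0.0, 2.8]
finger_gap: -0.002
```

Call:
servo_tool(motion=[[0, 0, 1.5, 0, 0, 0, -1], [0, 0, 1, 0, 0, 0, -1], [0, 0, 0.8, 0, 0, 0, -1]])

```text
t: 3.42
tcp_pos: [0.6185, 0.1056, 0.0439]
tool_rot: [0.705, 0.709, -0.002, -0.003]
force: [-0.7, -0.8, 2.3]
finger_gap: -0.003
```

Call:
servo_tool(motion=[[0, 0, 0.8, 0, 0, 0, -1], [0, 0, 0.6, 0, 0, 0, -1]])

```text
t: 3.58
tcp_pos: [0.6186, 0.1056, 0.0424]
tool_rot: [0.705, 0.709, -0.002, -0.003]
force: [-0.4, -0.1, 2.0]
finger_gap: -0.0
```

Call:
servo_tool(motion=[[0, 0, 0.6, 0, 0, 0, -1]])

```text
t: 3.67
tcp_pos: [0.6186, 0.1056, 0.042]
tool_rot: [0.705, 0.709, -0.002, -0.003]
force: [-1.8, -0.4, 9.5]
finger_gap: -0.001
```

Force jumped to 9.5 N at z = 42.0 mm, which is the stop. I'll hold for a moment, then lift.

Call:
servo_tool(motion=[[0, 0, 0.3, 0, 0, 0, -1], [0, 0, 0.2, 0, 0, 0, -1]])

```text
t: 3.83
tcp_pos: [0.6186, 0.1056, 0.0421]
tool_rot: [0.705, 0.709, -0.002, -0.003]
force: [0.5, -0.0, 2.7]
finger_gap: -0.001
```

Call:
servo_tool(motion=[[0, 0, -4, 0, 0, 0, -1], [0, 0, -8, 0, 0, 0, -1], [0, 0, -10, 0, 0, 0, -1], [0, 0, -8, 0, 0, 0, -1], [0, -10, -3, 0, 0, 0, -1], [0, -20, 0, 0, 0, 0, -1], [0, -25, 0, 0, 0, 0, -1], [0, -25, 0, 0, 0, 0, -1], [0, -20, 0, 0, 0, 0, -1], [0, -10, 0, 0, 0, 0, -1], [0, 0, 0, 0, 0, 0, -1], [0, 0, 0, 0, 0, 0, -1]])

```text
t: 4.83
tcp_pos: [0.502, 0.105, 0.0818]
tool_rot: [0.705, 0.709, -0.0, -0.001]
force: [1.1, 0.4, -0.4]
finger_gap: -0.002
```

Run:
```python
from station import manip
from h import *
print({k:np.round(v,4) for k,v in manip.sense().items() if k in("t","tcp_pos","tool_rot","force")})
d=manip.snapshot("wrist");a=d["frame"]
m,b=darkblobs(d,(0,0,560,420),150,125)
for s,c,r in b: print(s,c.round(1),np.round(r[0],1),np.round(r[1],1),cast(d,*r[0],.052).round(4))
d=manip.snapshot("side");s=d["frame"][110:310,180:400]
cv2.imwrite("pics/a2.png",np.hstack([cv2.resize(a,(400,300)),cv2.resize(s,(330,300))])[:,:,::-1])
```

```text
{'t': np.float64(4.8333), 'tcp_pos': array([0.502 , 0.105 , 0.0818]), 'tool_rot': array([ 7.052e-01,  7.090e-01, -3.000e-04, -1.200e-03]), 'force': array([ 1.1365,  0.3553, -0.4248])}
[ 444  191   91   83 5687] [489.7 232.2] [489. 232.] [82. 90.] [0.607  0.1154 0.052 ]
[ 169  201   82   78 5921] [210.  239.5] [209.5 239.9] [78.1 79.8] [0.4666 0.1101 0.052 ]
```

View pics/a2.png

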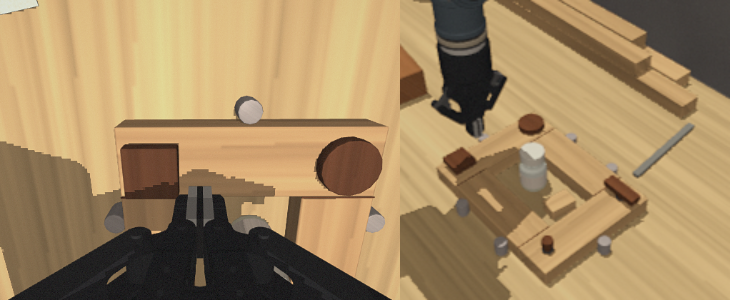

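The round head now sits flush. The square head is centred at (210,240) in the wrist picture, which gives x ≈ 0.467, y ≈ 0.107–0.110. I need about 35 mm more in −x.

Call:
servo_tool(motion=[[1, -10, 0, 0, 0, 0, -1], [1, -12, 0, 0, 0, 0, -1], [0, -8, 2, 0, 0, 0, -1], [0, -3, 4, 0, 0, 0, -1], [0, 0, 5, 0, 0, 0, -1], [0, 0, 4, 0, 0, 0, -1], [0, 0, 2, 0, 0, 0, -1], [0, 0, 0, 0, 0, 0, -1], [0, 0, 0, 0, 0, 0, -1]])

```text
t: 5.68
tcp_pos: [0.4705, 0.1067, 0.0623]
tool_rot: [0.705, 0.709, 0.001, 0.001]
force: [0.3, -1.1, 0.1]
finger_gap: 0.002
```

Call:
servo_tool(motion=[[0, -2, 2, 0, 0, 0, -1], [0, 0, 2, 0, 0, 0, -1], [0, 0, 2, 0, 0, 0, -1], [0, 0, 1.5, 0, 0, 0, -1], [0, 0, 1, 0, 0, 0, -1], [0, 0, 1, 0, 0, 0, -1]])

```text
t: 6.18
tcp_pos: [0.4699, 0.1066, 0.0521]
tool_rot: [0.705, 0.709, 0.002, 0.001]
force: [0.4, -0.8, -0.3]
finger_gap: -0.001
```

Call:
servo_tool(motion=[[0, 0, 1.5, 0, 0, 0, -1], [0, 0, 1.5, 0, 0, 0, -1], [0, 0, 1.5, 0, 0, 0, -1]])

```text
t: 6.43
tcp_pos: [0.47, 0.1066, 0.0477]
tool_rot: [0.705, 0.709, 0.002, 0.001]
force: [0.2, -0.3, 3.0]
finger_gap: -0.004
```

Call:
servo_tool(motion=[[0, 0, 1.2, 0, 0, 0, -1], [0, 0, 1, 0, 0, 0, -1], [0, 0, 0.8, 0, 0, 0, -1]])

```text
t: 6.68
tcp_pos: [0.47, 0.1066, 0.0447]
tool_rot: [0.705, 0.709, 0.002, 0.002]
force: [-0.0, -0.1, 3.1]
finger_gap: 0.001
```

Call:
servo_tool(motion=[[0, 0, 0.8, 0, 0, 0, -1], [0, 0, 0.8, 0, 0, 0, -1], [0, 0, 0.6, 0, 0, 0, -1]])

```text
t: 6.93
tcp_pos: [0.4699, 0.1066, 0.0424]
tool_rot: [0.705, 0.709, 0.002, 0.002]
force: [-0.7, 0.4, 2.2]
finger_gap: -0.003
```

Call:
servo_tool(motion=[[0, 0, 0.6, 0, 0, 0, -1], [0, 0, 0.3, 0, 0, 0, -1]])

```text
t: 7.1
tcp_pos: [0.47, 0.1066, 0.042]
tool_rot: [0.705, 0.709, 0.002, 0.002]
force: [-1.0, -0.7, 7.9]
finger_gap: 0.001
```

Square peg is home: 7.9 N at 42.0 mm. Next I'll lift high and cross to the oblong peg.

Call:
servo_tool(motion=[[0, 0, 0, 0, 0, 0, -1], [0, 0, -5, 0, 0, 0, -1], [0, 0, -15, 0, 0, 0, -1], [0, 0, -20, 0, 0, 0, -1], [0, 0, -20, 0, 0, 0, -1], [0, 8, -15, 0, 0, 0, -1], [-6, 14, 0, 0, 0, 0, -1], [-15, 18, 0, 0, 0, 0, -1], [-15, 18, 0, 0, 0, 0, -1], [-15, 15, 0, 0, 0, 0, -1], [-15, 10, 0, 0, 0, 0, -1], [-15, 6, 0, 0, 0, 0, -1]])

```text
t: 8.1
tcp_pos: [0.5594, 0.0263, 0.1211]
tool_rot: [0.703, 0.711, 0.001, 0.0]
force: [-0.5, -0.4, -0.3]
finger_gap: 0.002
```

Call:
servo_tool(motion=[[-16, 8, 0, 0, 0, 0, -1], [-18, 8, 0, 0, 0, 0, -1], [-18, 8, 0, 0, 0, 0, -1], [-18, 8, 0, 0, 0, 0, -1], [-18, 8, 0, 0, 0, 0, -1], [-18, 8, 0, 0, 0, 0, -1], [-12, 4, 0, 0, 0, 0, -1], [-4, 0, 0, 0, 0, 0, -1], [0, 0, 0, 0, 0, 0, -1], [0, 0, 0, 0, 0, 0, -1]])

```text
t: 8.93
tcp_pos: [0.6152, -0.1039, 0.1198]
tool_rot: [0.705, 0.71, 0.001, -0.0]
force: [0.4, -1.1, 1.2]
finger_gap: -0.001
```

Run:
```python
from station import manip
from h import *
print({k:np.round(v,4) for k,v in manip.sense().items() if k in("t","tcp_pos","tool_rot","force")})
d=manip.snapshot("wrist");a=d["frame"]
m,b=darkblobs(d,(0,0,560,420),150,125)
for s,c,r in b: print(s,c.round(1),np.round(r[0],1),np.round(r[1],1),cast(d,*r[0],.052).round(4))
d=manip.snapshot("side");s=d["frame"][110:310,180:400]
cv2.imwrite("pics/a3.png",np.hstack([cv2.resize(a,(400,300)),cv2.resize(s,(330,300))])[:,:,::-1])
```

```text
{'t': np.float64(8.9333), 'tcp_pos': array([ 0.6152, -0.1039,  0.1198]), 'tool_rot': array([ 7.046e-01,  7.096e-01,  1.200e-03, -2.000e-04]), 'force': array([ 0.4072, -1.1082,  1.1545])}
[ 268  183   33   89 1985] [286.8 225.8] [284. 227.] [88. 32.] [ 0.6182 -0.1065  0.052 ]
[ 28 217  37  31 765] [ 44.5 231.9] [ 46. 232.] [30. 36.] [ 0.4724 -0.1109  0.052 ]
```

View pics/a3.png

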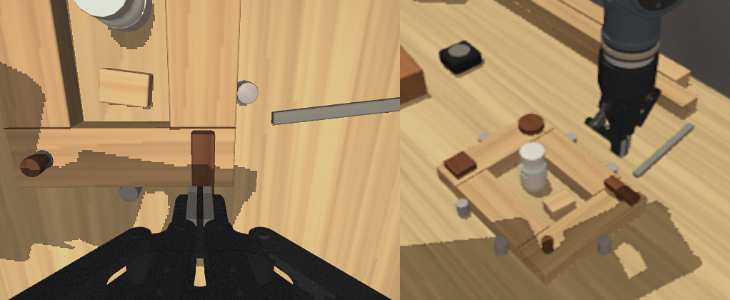

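The oblong head is at (284,227) in the wrist picture with the fingertips over it: x ≈ 0.618, y ≈ −0.11.

Call:
servo_tool(motion=[[-3, 1, 8, 0, 0, 0, -1], [-2, 1, 10, 0, 0, 0, -1], [0, 0, 12, 0, 0, 0, -1], [0, 0, 10, 0, 0, 0, -1], [0, 0, 6, 0, 0, 0, -1], [0, 0, 2, 0, 0, 0, -1], [0, 0, 0, 0, 0, 0, -1], [0, 0, 0, 0, 0, 0, -1]])

```text
t: 9.7
tcp_pos: [0.6145, -0.1039, 0.0646]
tool_rot: [0.703, 0.712, 0.0, -0.003]
force: [1.2, -0.0, 0.3]
finger_gap: 0.001
```

Call:
servo_tool(motion=[[-4, 3, 0, 0, 0, 0, -1], [-3, 1.5, 0, 0, 0, 0, -1], [0, 0, 0, 0, 0, 0, -1]])

```text
t: 9.95
tcp_pos: [0.6201, -0.1115, 0.0651]
tool_rot: [0.702, 0.712, 0.0, -0.003]
force: [0.1, 0.4, -0.1]
finger_gap: 0.001
```

Call:
servo_tool(motion=[[0, -1, 2, 0, 0, 0, -1], [0, -0.5, 2, 0, 0, 0, -1], [0, 0, 2, 0, 0, 0, -1], [0, 0, 1.5, 0, 0, 0, -1], [0, 0, 1.5, 0, 0, 0, -1], [0, 0, 1, 0, 0, 0, -1]])

```text
t: 10.45
tcp_pos: [0.6196, -0.1125, 0.056]
tool_rot: [0.703, 0.711, 0.001, -0.001]
force: [0.6, -0.0, 0.0]
finger_gap: -0.003
```

Call:
servo_tool(motion=[[0, -0.5, 1.5, 0, 0, 0, -1], [0, -0.5, 1.5, 0, 0, 0, -1], [0, 0, 1, 0, 0, 0, -1], [0, 0, 1, 0, 0, 0, -1]])

```text
t: 10.78
tcp_pos: [0.6184, -0.1123, 0.0504]
tool_rot: [0.703, 0.711, 0.001, -0.001]
force: [-1.2, 0.7, 3.6]
finger_gap: 0.001
```

Call:
servo_tool(motion=[[0, 0, 1.2, 0, 0, 0, -1], [0, 0, 1.2, 0, 0, 0, -1], [0, 0, 1.2, 0, 0, 0, -1], [0, 0, 1, 0, 0, 0, -1]])

```text
t: 11.12
tcp_pos: [0.6184, -0.1123, 0.0465]
tool_rot: [0.703, 0.712, 0.001, -0.001]
force: [-1.2, 0.6, 2.1]
finger_gap: 0.005
```

Call:
servo_tool(motion=[[0, 0, 1.2, 0, 0, 0, -1], [0, 0, 1, 0, 0, 0, -1], [0, 0, 0.8, 0, 0, 0, -1], [0, 0, 0.8, 0, 0, 0, -1]])

```text
t: 11.45
tcp_pos: [0.6184, -0.1123, 0.0426]
tool_rot: [0.703, 0.712, 0.001, -0.001]
force: [-2.1, 0.1, 1.8]
finger_gap: -0.0
```

Call:
servo_tool(motion=[[0, 0, 0.6, 0, 0, 0, -1], [0, 0, 0.4, 0, 0, 0, -1]])

```text
t: 11.62
tcp_pos: [0.6184, -0.1123, 0.042]
tool_rot: [0.703, 0.712, 0.001, -0.001]
force: [-2.2, 0.9, 8.3]
finger_gap: 0.002
```

Oblong peg is home: 8.3 N at 42.0 mm. Next I'll lift and check.

Call:
servo_tool(motion=[[0, 0, 0, 0, 0, 0, -1], [0, 0, -4, 0, 0, 0, -1], [0, 0, -10, 0, 0, 0, -1], [0, 0, -20, 0, 0, 0, -1], [0, 0, -25, 0, 0, 0, -1], [0, 0, -30, 0, 0, 0, -1], [0, 0, -30, 0, 0, 0, -1], [0, 0, -25, 0, 0, 0, -1], [0, 0, -15, 0, 0, 0, -1], [0, 0, -5, 0, 0, 0, -1], [0, 0, 0, 0, 0, 0, -1], [0, 0, 0, 0, 0, 0, -1]])

```text
t: 12.62
tcp_pos: [0.6185, -0.1126, 0.215]
tool_rot: [0.703, 0.711, 0.001, -0.001]
force: [-0.2, -0.1, 0.4]
finger_gap: 0.002
```

Run:
```python
from station import manip
from h import *
print({k:np.round(v,4) for k,v in manip.sense().items() if k in("t","tcp_pos","tool_rot","force")})
d=manip.snapshot("scene");c=d["frame"][150:270,200:345]
a=pickle.load(open("scene0.pkl","rb"))["frame"][150:270,200:345]
d=manip.snapshot("side");s=d["frame"][110:310,180:400]
s0=pickle.load(open("side0.pkl","rb"))["frame"][110:310,180:400]
r=lambda i:cv2.resize(i,(390,295),interpolation=2)
cv2.imwrite("pics/a4.png",np.vstack([np.hstack([r(a),r(c)]),np.hstack([r(s0),r(s)])])[:,:,::-1])
```

```text
{'t': np.float64(12.6167), 'tcp_pos': array([ 0.6185, -0.1126,  0.215 ]), 'tool_rot': array([ 0.7027,  0.7114,  0.0012, -0.0013]), 'force': array([-0.1933, -0.0869,  0.3583])}
```

View pics/a4.png

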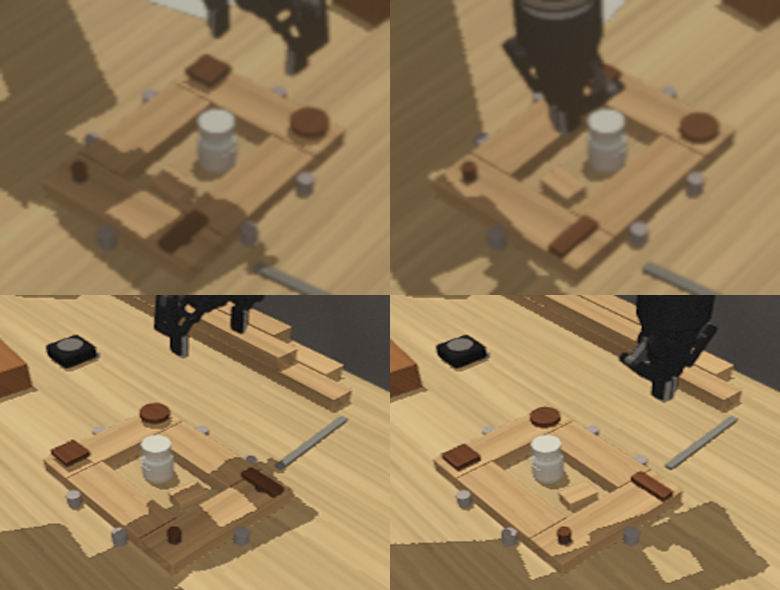

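The before/after views show the round, square and oblong heads down on the timber. The small peg still stands (about (565,535) in the lower right panel), and the jar, offcut, pencil and tape measure have not moved.

```bash
python3 -c "
from station import manip
print(manip.sign_off())"
```

```text
the job is handed in; nothing more can be done
None
```

I pressed the three pegs home in order (round, square, oblong) with the fingertips closed, and handed the job in at about 12.7 s of the 45 s allowed.

- **Pegs home:** each peg slid down at about 2–4 N. Each then stopped firmly with the fingertips at z = 42.0 mm, the stated height of a peg that is home. At the stop the readings were 9.5 N for the round peg, 7.9 N for the square and 8.3 N for the oblong. I read the force only at the end of each move, so brief peaks in between were not seen.
- **Everything else:** comparing the scene and side pictures before and after by eye, the three heads sit on the timber and the small peg still stands. The jar, offcut, pencil and tape measure look unmoved. The spray can, chisel and mallet were mostly outside the cropped pictures, but the arm did not go near them.
- **At hand-in:** the gripper was clear of everything, at z = 0.215 m with about 0.4 N on the wrist.
- **Disagreements:** peg positions from different cameras differed by up to about 10 mm. The side camera read up to about 10 mm lower in x than the other two. I followed the wrist and scene views, and all three presses landed on their heads.

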